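# Cam-clamp a frame rail in the gilding jig

### The arm

A 6-joint arm with a two-finger parallel gripper is mounted at the origin on the work surface. World frame = base frame: x ahead of the robot, y to its left, z up, the work surface at z = 0. Lengths are in m, angles in rad, forces in N, time in s.
With the tool pointing down it reaches from about 0.15 to 0.775 m from the base axis. Payload 6.1 kg.
Tool frame: the origin (TCP) lies midway between the tips of the shut fingers; the grasp point (between the pads) lies manip.grip_depth behind it (manip.grip_depth is the distance from the TCP to the grasp point, in m); z points along the fingers, y is the direction in which the jaws open and shut (so a half turn about z gives the same grasp; the last joint's range is limited). The gripper opens to 85 mm and grips with 20 to 120 N. Pads are 22 mm wide; open, the fingers measure 114 mm over their backs; the gripper's body (76 mm by 85 mm) begins 54 mm behind the grasp point. The pads swing forward as they close: fully open they stand 13 mm farther back than shut.
Start: joints at [-1.278, 0.126, -0.04, 1.405, 0, 1.571], TCP at [0.152, -0.503, 0.231] pointing down, gripper open.
Joint ranges: [-2.72, 2.72], [-0.95, 1.95], [-1.27, 1.35], [-1.78, 2.02], [-1.46, 1.47], [-3.14, 3.14]. Speed limits (rad/s): [2.39, 2.39, 3.01, 3.14, 3.14, 3.14].

### API

Orientations are given as a rotation vector (axis times angle).
In Python, from station import manip, cams, workorder gives the robot as it stands.
- The arm moves only by the shell command python3 -m inch 'ROWS' [OPENING] [FORCE]. ROWS is JSON, a list of rows, each an object with "xyz": the shift along the tool's x, y, z in m, a list of three; "spin": the turn about the tool's z in rad. In form: [{"xyz": [tx, ty, tz], "spin": spin}, ...]. A call has 1 to 12 rows; each row is the pose to reach, as a shift and turn from the pose measured when the call began, along the tool's axes at that moment; what a row does not reach only later rows make up. A row lasts 1/8 s, in which the tool goes at most 62.5 mm and 10.7 degrees, less where a joint would pass 70% of its speed; a pose out of reach is approached as far as the arm can. A call with a gripper value outside its range is refused whole. OPENING is the finger opening in m, from 0 to 0.0854, set as the call begins (- or left out, the last holds). The fingers move at their own pace and stop on an object; FORCE is the grip in N (left out, the last holds). Time passes only in rows, so rows that repeat a pose let the fingers close. It gives the time, the measured TCP pose, the force and the opening at its end, in the units of the state.
- manip.state(): the state, without advancing time (a new reading comes with each control period).
- cams.grab_frame(name): name is "side" or "top"; returns (picture, depth): 384x512x3 uint8, red, green, blue; 384x512 float32, m along the optical axis (not along the pixel's ray), 0 where there is no reading.
- cams.camera_info(name): a dict with "intrinsics" (3x3 intrinsics, pixels), "R" (3x3) and "t" (3): a world point X has camera coordinates R X + t. Camera axes: x right, y down, z forward; pixel columns grow to the right and rows downward; lengths in m; the calibration is good to about 2 mm. A picture is of the moment at which its call begins. camera_info takes no time and is no camera call.
- workorder.close_job(): hands the job in, once; it reports no verdict.
Trained networks look in the newest picture that a camera, given by its name, has taken for a name from the list of things; names that differ only in an ending like _2 or _b are one class to them, and where a whole thing is asked for, a point or a joint stands for the part that bears it (a point fixed in the world has none). Each returns a list of dicts, best first, with "confidence" (0 to 1); they miss things now and then, are a little off and sometimes report something else, mostly with a low value. They report only what shows in the picture. A call takes as long as a camera call.
- cams.outline_of(camera, query): "mask" (384x512 bool, what is visible of it) and "position" ([column, row] in pixels, amid what is visible of it).
The state is a dict: "time": time; "joint_pos": joint angles; "joint_vel": joint speeds; "effort": joint torques, N m; "tool_pos": TCP position; "ee_rot": TCP orientation; "ft_force": force on the tool from outside, world axes, zero at the start; "ft_torque": the same for the moment, N m; "finger_gap": opening from 0.0 (shut) to 1.0 (fully open).
Only numpy, scipy, OpenCV 4.12 (cv2) and the standard library are available. Lean on these libraries where they do the work, as an engineer would, in place of code of your own. Each camera call takes 0.05 s, during which the arm holds its last target.

### The job

Lay the long frame rail in the jig, between the cam and the sprung jaw, flat on the board and with its end right up against the end stop. Then turn the cam knob counter-clockwise until its lobe holds the rail against the jaw with about 12 N (the jaw gives by some 2.5 mm); never press it past 20 N, which dents the soft gesso. Let go, leaving the rail clamped and the other things on the table where they are.

Things in the scene. Friction and masses are not known exactly. Their poses are not given: they have to be found in the camera images.
- rail_mid (a point): The long frame rail to be clamped: a straight loose wooden bar, 36 mm wide (its x), 260 mm long (its y), 28 mm high (its z), 0.2 to 0.35 kg, with a thin decorative dark strip and a brass-coloured line along its top; either end may lead. This point is its centre, 14 mm above its underside. It starts lying flat on the table to the robot's left.
- jig: The jig: a fixed plywood board 180 (x) x 310 (y) x 18 mm carrying cam, jaw and end stop. Origin: centre of its underside, z up. The rail is to lie along its y on the board top (z = 18 mm); when home its centre is at y = 0, z = 32 mm. An aluminium spring housing (x 53 to 75, y 45 to 125 mm, 26 mm high above the board) stands behind the jaw.
- stop_face (a point): End stop: a dark wooden block fixed on the jig, 60 mm (x) x 16 mm (y), 24 mm high above the board. This point is the middle, at board height, of its face that takes the rail's end: jig x = -4 mm, y = +130 mm, facing jig -y.
- cam_grip (a point): Cam knob: a black wing 56 mm long (its y), 12 mm thick (its x), 34 to 62 mm above the board, on an upright pivot at jig x = -45, y = +85 mm. This point is on the pivot axis, 54 mm above the board, where to grip. Below the wing, 2 to 20 mm above the board, sits the steel cam: a disc of 28 mm radius with its centre 14 mm off the axis (the lobe), at x -12.8, y -5.7 mm in this point's frame.
- cam (a joint): Cam angle, 0 to 2.6 rad, counter-clockwise from above positive. At 0 the lobe points away from the jaw (jig -x); at angle a the cam reaches 28 - 14 cos(a) mm from its axis towards the jaw. Starts released at 0.35 to 0.5, the wing about along jig y. Pivot friction of about 0.13 N m holds it at any angle; bearing on the rail with F newtons adds about F x 0.025 m (0.015 to 0.035) to the turning moment.
- jaw_rest (a point): Sprung jaw: aluminium block 22 x 60 x 18 mm opposite the cam, yielding only towards jig +x, 5 N per mm, 9 mm at most. This point, fixed on the board at jig x = +13, y = +85 mm, z = 18 mm, is where the middle of its face to the cam rests on average; for each job the jaw is set up to 2.5 mm nearer or farther, so where the cam starts to bear must be felt. Lay the rail close to the cam.
- offcut: Bystander: a short offcut of the same moulding, 36 x 100 x 28 mm. Not to be used.
- size_jar: Bystander: glass jar with black cap, 72 mm across, 85 mm high.
- palette_knife: Bystander: palette knife, 240 mm long, lying flat.
- flat_brush: Bystander: brush, 160 mm long, lying flat.
- leaf_book: Bystander: square paper booklet, 100 x 100 x 14 mm.
- green_case: Bystander: small closed plastic case, 85 x 120 x 35 mm.

How it is judged:
By the outcome, as a careful person would: the job done as asked, in the order asked, and still so for the second after the job is handed in, with the robot touching nothing.
It also fails if it takes over 61 s, if anything falls off the work surface, if the arm or the gripper's body presses on something with over 40 N, if the wrist force passes 120 N, or if a joint passes its speed limit or range.

## Working session

There is one attempt and no reset: what is moved stays moved. The work goes in short steps, Python scripts to look and compute and a shell command to move; the robot and the scene stay as the last step left them, time stands still between calls to the robot, and variables do not carry over. Pictures are saved under pics/ and viewed, and the job is handed in when it is done.

```bash
ls; mkdir -p pics; cat > h.py <<'E'
import numpy as np, cv2
from station import manip, cams, workorder
def grab(n,fn=None):
    p,d=cams.grab_frame(n)
    if fn: cv2.imwrite(fn,cv2.cvtColor(p,cv2.COLOR_RGB2BGR))
    return p,d
def unproj(n,c,r,d):
    i=cams.camera_info(n);K=np.array(i["intrinsics"]);R=np.array(i["R"]);t=np.array(i["t"])
    c=np.asarray(c,float);r=np.asarray(r,float);d=np.asarray(d,float)
    X=np.stack([(c-K[0,2])/K[0,0]*d,(r-K[1,2])/K[1,1]*d,d],-1)
    return (X-t)@R
def proj(n,X):
    i=cams.camera_info(n);K=np.array(i["intrinsics"]);R=np.array(i["R"]);t=np.array(i["t"])
    Y=np.asarray(X)@R.T+t
    return np.stack([K[0,0]*Y[...,0]/Y[...,2]+K[0,2],K[1,1]*Y[...,1]/Y[...,2]+K[1,2]],-1)
E
python3 - <<'E'
from h import *
np.set_printoptions(precision=4,suppress=True)
for n in("top","side"):
    grab(n,f"pics/{n}0.png")
    print(cams.camera_info(n))
print(manip.state(), manip.grip_depth)
E
```

```text
pics
{'intrinsics': array([[350.4627,   0.    , 255.4132],
       [  0.    , 350.4627, 190.9242],
       [  0.    ,   0.    ,   1.    ]]), 'R': array([[ 0.0134, -0.9999,  0.0043],
       [-0.9722, -0.0141, -0.2335],
       [ 0.2336, -0.0011, -0.9723]]), 't': array([-0.0686,  0.5395,  0.9872])}
{'intrinsics': array([[476.6378,   0.    , 257.7988],
       [  0.    , 476.6378, 196.663 ],
       [  0.    ,   0.    ,   1.    ]]), 'R': array([[-0.9707, -0.2401,  0.0117],
       [-0.1588,  0.604 , -0.781 ],
       [ 0.1805, -0.76  , -0.6244]]), 't': array([0.4961, 0.183 , 1.5508])}
{'time': 0.1, 'joint_pos': array([-1.278 ,  0.1264, -0.0405,  1.4054,  0.    ,  1.5708]), 'joint_vel': array([-0.0014, -0.0024,  0.0022, -0.0016, -0.0006, -0.0001]), 'effort': array([  0.0002, -43.691 ,  35.3603,   0.0139,   0.0002,  -0.    ]), 'tool_pos': array([ 0.1514, -0.5023,  0.2306]), 'ee_rot': array([-3.1065, -0.4581,  0.0003]), 'ft_force': array([-0.6876, -0.1449,  0.2234]), 'ft_torque': array([0.0019, 0.0905, 0.068 ]), 'finger_gap': 0.9984001484944841} 0.0187
```

View pics/top0.png

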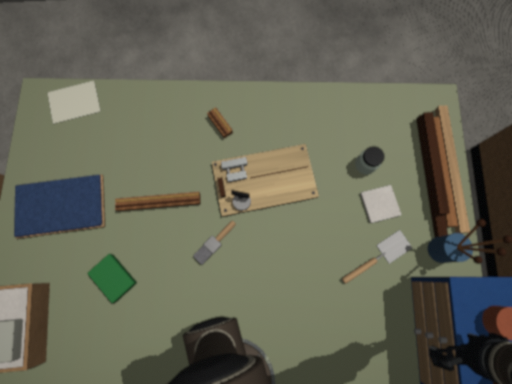

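View pics/side0.png

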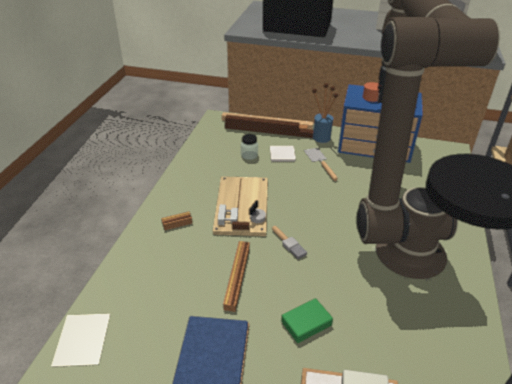

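The top view shows the rail at about (158,202), the jig at (265,180) with stop end at the left (222,187), and the cam at (241,197). The brush lies just below the jig at (215,243), and the offcut is at (220,122).

```bash
python3 - <<'E'
from h import *
np.set_printoptions(precision=4,suppress=True)
F={}
for n in("top","side"):
    p,d=grab(n)
    F[n+'p']=p;F[n+'d']=d
    for q in("rail_mid","jig","cam_grip","offcut","jaw_rest"):
        o=cams.outline_of(n,q)
        for j,x in enumerate(o[:2]):
            m=x["mask"]; r,c=np.nonzero(m&(d>0)); P=unproj(n,c,r,d[r,c])
            print(n,q,round(x["confidence"],2),x["position"],m.sum(),P.mean(0),np.percentile(P[:,2],[5,50,95]))
            F[f"{n}_{q}_{j}"]=m
np.savez("f0.npz",**F)
s=slice(130,220)
im=cv2.resize(cv2.cvtColor(F['topp'],cv2.COLOR_RGB2BGR)[140:220,200:325],None,fx=6,fy=6,interpolation=cv2.INTER_CUBIC)
cv2.imwrite("pics/topzoom.png",im)
im=cv2.resize(cv2.cvtColor(F['sidep'],cv2.COLOR_RGB2BGR)[170:315,190:290],None,fx=4,fy=4,interpolation=cv2.INTER_CUBIC)
cv2.imwrite("pics/sidezoom.png",im)
E
```

```text
top rail_mid 0.69 [156.2, 201.4] 1139 [0.5141 0.2378 0.0249] [0.0037 0.0274 0.0312]
top jig 0.67 [270.2, 178.3] 4901 [ 0.5935 -0.0973  0.0189] [0.0137 0.0175 0.0402]
top offcut 0.76 [222.0, 120.9] 373 [0.7792 0.0592 0.0253] [0.0077 0.0274 0.0317]
top jaw_rest 0.6 [268.2, 179.3] 4889 [ 0.5943 -0.0959  0.0189] [0.0139 0.0175 0.04  ]
side rail_mid 0.62 [238.8, 274.9] 931 [0.5142 0.2584 0.0271] [0.0075 0.0294 0.0339]
side jig 0.97 [239.0, 201.2] 2724 [ 0.595  -0.0711  0.0217] [0.0082 0.02   0.0441]
side cam_grip 0.5 [257.7, 215.1] 249 [ 0.5212 -0.0124  0.0489] [0.0256 0.041  0.0823]
side offcut 0.76 [174.1, 218.2] 385 [0.7816 0.0666 0.0234] [0.0047 0.0272 0.0336]
side offcut 0.46 [236.9, 276.1] 969 [0.5141 0.2597 0.0263] [0.0032 0.0293 0.0338]
side jaw_rest 0.82 [239.4, 206.4] 2551 [ 0.5949 -0.0702  0.0216] [0.0133 0.02   0.0432]
```

View pics/topzoom.png

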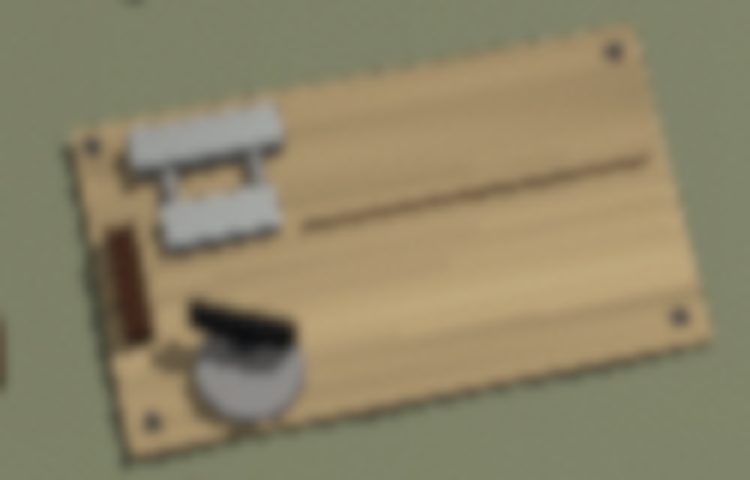

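View pics/sidezoom.png

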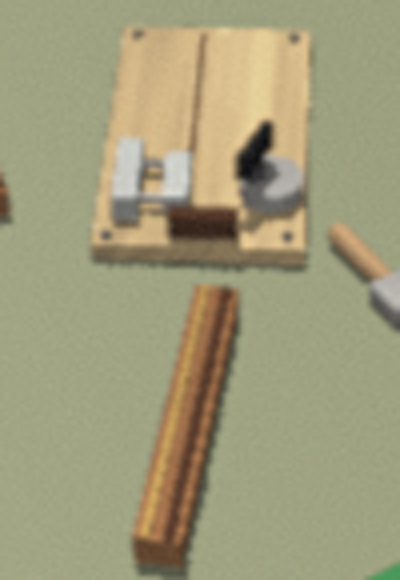

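```bash
cat > fit.py <<'E'
from h import *
from scipy.optimize import minimize
S=4
def boxpts(x,y,a,dx,dy,z0,z1):
    P=np.array([[sx*dx/2,sy*dy/2,z] for sx in(-1,1) for sy in(-1,1) for z in(z0,z1)])
    c,s=np.cos(a),np.sin(a);R=np.array([[c,-s,0],[s,c,0],[0,0,1]])
    return P@R.T+[x,y,0]
def soft(n,P):
    q=proj(n,P); h=cv2.convexHull(q.astype(np.float32))
    m=np.zeros((384*S,512*S),np.uint8)
    cv2.fillConvexPoly(m,np.round((h+0.5)*S*16-8).astype(np.int32),255,shift=4)
    return cv2.resize(m,(512,384),interpolation=cv2.INTER_AREA)/255.
def fit(masks,x0,dims,z0=0):
    def cost(v):
        t=0
        for n,m in masks.items():
            s=soft(n,boxpts(*v,dims[0],dims[1],z0,z0+dims[2])); t+=np.abs(s-m).sum()/m.sum()
        return t
    r=minimize(cost,x0,method="Nelder-Mead",options=dict(initial_simplex=[x0]+[np.add(x0,e) for e in np.diag([.01,.01,.05])],xatol=1e-5,fatol=1e-5))
    return r.x,r.fun
E
python3 - <<'E'
from fit import *
np.set_printoptions(precision=4,suppress=True)
F=np.load("f0.npz")
def rect(n,m,lo,hi):
    d=F[n+'d'];r,c=np.nonzero(m&(d>0));P=unproj(n,c,r,d[r,c]);P=P[(P[:,2]>lo)&(P[:,2]<hi)]
    return cv2.minAreaRect((P[:,:2]*1000).astype(np.float32)),np.median(P[:,2])
for n in("top","side"):
    for q,lo,hi in(("jig",.012,.025),("rail_mid",.022,.036)):
        print(n,q,rect(n,F[f"{n}_{q}_0"],lo,hi))
for q,x0,dims in(("jig",[.595,-.09,.15],(.18,.31,.018)),("rail_mid",[.514,.255,0.],(.036,.26,.028))):
    for ns in(("top",),("side",),("top","side")):
        print(q,ns,fit({n:F[f"{n}_{q}_0"] for n in ns},x0,dims))
# jig upright feature clouds
n="top"
E
```

```text
top jig (((593.3173217773438, -88.96919250488281), (180.1248779296875, 309.74566650390625), 12.396809577941895), np.float64(0.017389313745383855))
top rail_mid (((516.6015014648438, 242.2843017578125), (37.58281707763672, 259.69012451171875), 5.867783546447754), np.float64(0.0278872080376316))
side jig (((594.7051391601562, -87.96318054199219), (179.8795623779297, 319.5749816894531), 12.252458572387695), np.float64(0.01966271469662787))
side rail_mid (((517.7557373046875, 242.81552124023438), (36.97557067871094, 264.5146484375), 5.911299228668213), np.float64(0.02991475806766371))
jig ('top',) (array([ 0.5931, -0.0886,  0.2183]), np.float64(0.13295325883873238))
jig ('side',) (array([ 0.5962, -0.0933,  0.2068]), np.float64(0.1314718839077481))
jig ('top', 'side') (array([ 0.595 , -0.0913,  0.2104]), np.float64(0.2844283899614956))
rail_mid ('top',) (array([0.5162, 0.2415, 0.0945]), np.float64(0.07674430615090637))
rail_mid ('side',) (array([0.5183, 0.2398, 0.103 ]), np.float64(0.06638866072744888))
rail_mid ('top', 'side') (array([0.5173, 0.2415, 0.1018]), np.float64(0.16862043925744596))
```

```bash
python3 - <<'E'
from fit import *
np.set_printoptions(precision=4,suppress=True)
F=np.load("f0.npz")
x,y,a=.594,-.0895,.214
c,s=np.cos(a),np.sin(a)
for n in("top","side"):
    d=F[n+'d'];r,cc=np.nonzero((d>0));P=unproj(n,cc,r,d[r,cc])
    j=(P[:,:2]-[x,y])@np.array([[c,-s],[s,c]])*1000; z=P[:,2]*1000
    k=(abs(j[:,0])<95)&(abs(j[:,1])<160)&(z<120)
    j=j[k];z=z[k]
    w=z>52
    q=w&(j[:,0]>-85)&(j[:,0]<-10)&(j[:,1]>40)&(j[:,1]<130)
    print(n,"wing",q.sum(),j[q].mean(0),z[q].min(),z[q].max()); 
    print(cv2.minAreaRect(j[q].astype(np.float32)))
    for nm,lo,hi,xl,xh,yl,yh in(("disc",26,42,-90,-20,40,130),("jaw",28,42,0,45,40,130),("house",35,52,45,90,30,140),("stop",34,50,-40,35,125,155)):
        q=(z>lo)&(z<hi)&(j[:,0]>xl)&(j[:,0]<xh)&(j[:,1]>yl)&(j[:,1]<yh)
        if q.sum()>3: print(n,nm,q.sum(),j[q].mean(0),j[q].min(0),j[q].max(0),np.median(z[q]))
# annotated overlay
for n,sl in(("top",(140,220,200,325)),("side",(170,245,205,280))):
    k=7
    im=cv2.cvtColor(F[n+'p'],cv2.COLOR_RGB2BGR)[sl[0]:sl[1],sl[2]:sl[3]]
    im=cv2.resize(im,None,fx=k,fy=k,interpolation=cv2.INTER_CUBIC)
    def W(p): p=np.array(p,float)/1000; return np.c_[p[:,0]*c-p[:,1]*s+x,p[:,0]*s+p[:,1]*c+y,p[:,2]]
    def dr(p,col):
        u=proj(n,W(p)); u=(u-[sl[2],sl[0]]+.5)*k-.5
        cv2.polylines(im,[np.round(u).astype(np.int32)],True,col,1)
    B=lambda x0,x1,y0,y1,z:[[x0,y0,z],[x1,y0,z],[x1,y1,z],[x0,y1,z]]
    dr(B(-90,90,-155,155,18),(0,0,255)); dr(B(-34,26,130,146,42),(0,255,0)); dr(B(13,35,55,115,36),(255,0,0)); dr(B(53,75,45,125,44),(255,255,0))
    dr(B(-51,-39,57,113,80),(255,0,255))
    t=np.linspace(0,6.28,40); dr(np.c_[-57.8+28*np.cos(t),79.3+28*np.sin(t),t*0+38],(0,255,255))
    cv2.imwrite(f"pics/ov_{n}.png",im)
E
```

```text
top wing 108 [-47.3358  85.9898] 52.3706465250072 82.76377399843122
((-46.7398681640625, 86.21414184570312), (55.6086311340332, 15.167238235473633), 66.56864166259766)
top disc 187 [-66.6244  87.7307] [-86.3371  58.4588] [-39.4467 112.3758] 37.234492663039
top jaw 159 [22.9759 85.487 ] [ 9.9793 55.6958] [ 44.9399 115.4673] 36.829267717890694
top house 188 [62.8855 85.9372] [50.4555 45.9265] [ 75.6302 125.4883] 42.817598813764434
top stop 102 [ -5.2972 138.3947] [-34.5177 130.5132] [ 24.5842 146.4888] 41.33758679762832
side wing 87 [-44.7994  91.0192] 52.76712494154028 86.00462104374512
((-45.43603515625, 88.98756408691406), (54.29768371582031, 14.18815803527832), 67.31249237060547)
side disc 128 [-61.4924  94.1546] [-85.7431  59.5656] [-30.9796 117.6463] 38.109153683405026
side jaw 90 [25.204  89.9208] [11.827  53.8032] [ 43.4129 128.122 ] 38.52761433962442
side house 126 [63.7588 90.3853] [46.2012 44.2326] [ 76.4057 128.5133] 45.03944965932364
side stop 100 [ -2.6184 140.63  ] [-33.1144 128.122 ] [ 27.0027 150.9995] 42.460092791367806
```

```bash
python3 -c "
import cv2
for n in('top','side'): print(cv2.imread(f'pics/ov_{n}.png').shape)
i=cv2.imread('pics/ov_top.png')[:, :800]; cv2.imwrite('pics/ov_top2.png',i)"
```

```text
(560, 875, 3)
(525, 525, 3)
```

View pics/ov_top2.png

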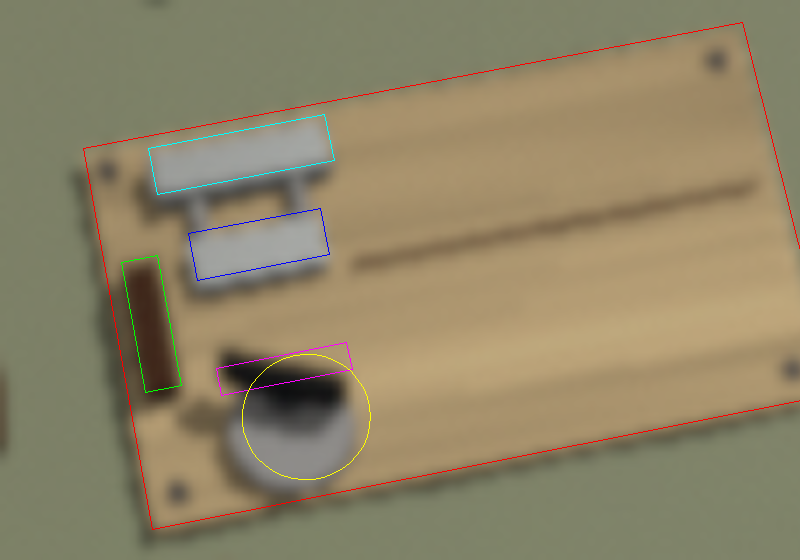

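View pics/ov_side.png

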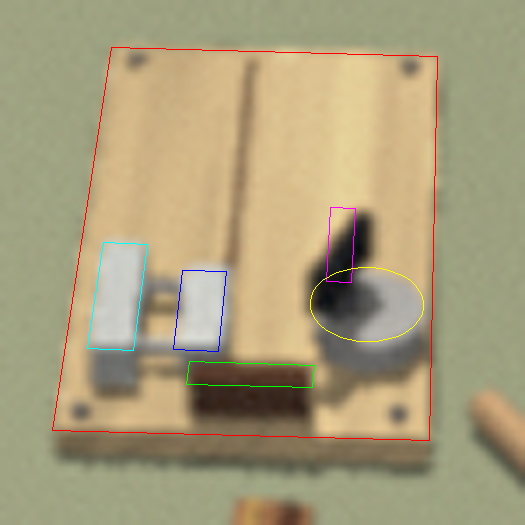

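The jig model fits the board outline in both views. The wing sits at about -23° to the jig's y, and the disc centre is near jig (-58, 86). That suggests the cam starts near 0 rather than 0.35–0.5, so I'll check both before gripping. Next I'll refine the jaw position and plan the pick.

```bash
cat >> h.py <<'E'
from scipy.spatial.transform import Rotation as Ro
J=np.array([.594,-.0895,.214])
def jw(x,y):  # jig mm -> world m
    c,s=np.cos(J[2]),np.sin(J[2]); return np.array([J[0]+(x*c-y*s)/1000,J[1]+(x*s+y*c)/1000])
def wj(P):
    c,s=np.cos(J[2]),np.sin(J[2]); return (np.asarray(P)[...,:2]-J[:2])@np.array([[c,-s],[s,c]])*1000
def goto(xyz,yaw):
    """shift in tool axes & spin to bring TCP to xyz with tool y at world yaw"""
    s=manip.state();R=Ro.from_rotvec(s["ee_rot"]).as_matrix()
    cur=np.arctan2(R[1,1],R[0,1])
    sh=R.T@(np.array(xyz)-s["tool_pos"]); dy=(yaw-cur+np.pi)%(2*np.pi)-np.pi
    print("t",round(s["time"],2),"pos",s["tool_pos"].round(4),"yaw",cur.round(3),"z",R[:,2].round(3),"q",s["joint_pos"].round(2),"F",s["ft_force"].round(1),"T",s["ft_torque"].round(2),"gap",round(s["finger_gap"]*85.4,1))
    print("-> shift",sh.round(4),"spin",round(-dy,3))
E
python3 - <<'E'
from h import *
np.set_printoptions(precision=1,suppress=True)
F=np.load("f0.npz")
for n in("top","side"):
    d=F[n+'d'];r,cc=np.nonzero((d>0));P=unproj(n,cc,r,d[r,cc]); j=wj(P);z=P[:,2]*1000
    q=(z>33)&(z<42)&(j[:,0]>0)&(j[:,0]<40)&(j[:,1]>62)&(j[:,1]<108)
    # profile: for each y-slice fraction
    h=np.histogram(j[q,0],np.arange(0,42,2))[0];print(n,"jaw",h)
    q=(z>33)&(z<44)&(j[:,0]>-95)&(j[:,0]<-20)&(j[:,1]>30)&(j[:,1]<130)
    (cx,cy),rad=cv2.minEnclosingCircle(j[q].astype(np.float32));print("disc",cx,cy,rad)
goto([.5172,.242,.12],.102)
E
```

```text
top jaw [ 0  0  0  0  2  6 12  8  8 10  9 11  7  7 10 10  5  0  0  0]
disc -59.49031066894531 85.94144439697266 27.506298065185547
side jaw [0 0 0 0 0 1 4 4 4 5 5 2 5 6 5 3 4 2 0 1]
disc -58.9117431640625 88.66857147216797 29.139854431152344
t 0.7 pos [ 0.2 -0.5  0.2] yaw -1.278 z [ 0. -0. -1.] q [-1.3  0.1 -0.   1.4 -0.   1.6] F [-0.1 -1.2  1. ] T [-0. -0.  0.] gap 85.2
-> shift [ 0.6 -0.6  0.1] spin -1.38
```

```bash
python3 - <<'E'
from h import *
np.set_printoptions(precision=4,suppress=True)
goto([.5172,.242,.12],.102)
E
```

```text
t 0.7 pos [ 0.1515 -0.5026  0.2313] yaw -1.278 z [ 0. -0. -1.] q [-1.28  0.13 -0.04  1.41 -0.    1.57] F [-0.1 -1.2  1. ] T [-0.02 -0.02  0.04] gap 85.2
-> shift [ 0.565  -0.6074  0.1113] spin -1.38
```

```bash
python3 -m inch '[{"xyz":[0.05,-0.05,0],"spin":-0.12},{"xyz":[0.09,-0.096,0],"spin":-0.25},{"xyz":[0.13,-0.14,0],"spin":-0.37},{"xyz":[0.17,-0.183,0],"spin":-0.5},{"xyz":[0.21,-0.226,0],"spin":-0.62},{"xyz":[0.25,-0.269,0],"spin":-0.75},{"xyz":[0.29,-0.312,0],"spin":-0.87},{"xyz":[0.33,-0.355,0],"spin":-1.0},{"xyz":[0.37,-0.398,0],"spin":-1.12},{"xyz":[0.41,-0.441,0],"spin":-1.24},{"xyz":[0.45,-0.484,0],"spin":-1.3},{"xyz":[0.49,-0.527,0],"spin":-1.38}]' 0.07
python3 - <<'E'
from h import *
np.set_printoptions(precision=4,suppress=True)
goto([.5172,.242,.12],.102)
E
```

```text
time: 2.2
tool_pos: [0.4692, 0.1454, 0.2315]
ee_rot: [2.101, 2.335, 0.001]
ft_force: [1.6, -0.5, 0.4]
finger_gap: 0.818
t 2.2 pos [0.4692 0.1454 0.2315] yaw 0.105 z [ 0.001 -0.    -1.   ] q [ 0.3   0.06 -0.11  1.4  -0.    1.77] F [ 1.6 -0.5  0.4] T [ 0.01 -0.03 -0.03] gap 69.9
-> shift [0.091  0.0578 0.1116] spin 0.003
```

```bash
python3 -m inch '[{"xyz":[0.046,0.029,0.02],"spin":0},{"xyz":[0.08,0.05,0.06],"spin":0.003},{"xyz":[0.091,0.058,0.11],"spin":0.003},{"xyz":[0.091,0.058,0.11],"spin":0.003},{"xyz":[0.091,0.058,0.11],"spin":0.003}]'
python3 - <<'E'
from h import *
np.set_printoptions(precision=4,suppress=True)
for n in("top","side"):
    p,d=grab(n,f"pics/{n}1.png")
    b=(40,150,100,270)if n=="top" else (190,200,170,340)
im=cv2.cvtColor(cams.grab_frame("side")[0],cv2.COLOR_RGB2BGR)[150:330,150:350]
cv2.imwrite("pics/side1z.png",cv2.resize(im,None,fx=3,fy=3,interpolation=cv2.INTER_CUBIC))
goto([.5172,.242,.004],.102)
E
```

```text
time: 2.82
tool_pos: [0.5176, 0.2417, 0.1232]
ee_rot: [2.105, 2.331, 0.002]
ft_force: [-0.2, -0.2, 0.2]
finger_gap: 0.82
t 2.98 pos [0.5184 0.2418 0.1243] yaw 0.101 z [ 0.004  0.002 -1.   ] q [ 0.44  0.23 -0.15  1.19 -0.    1.91] F [0.  0.2 0.2] T [-0.04  0.01 -0.03] gap 70.4
-> shift [ 0.0002 -0.0017  0.1203] spin -0.001
```

View pics/side1z.png

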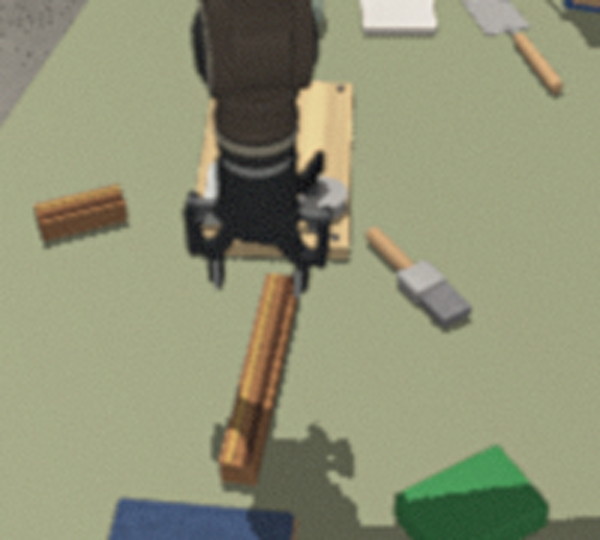

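View pics/top1.png

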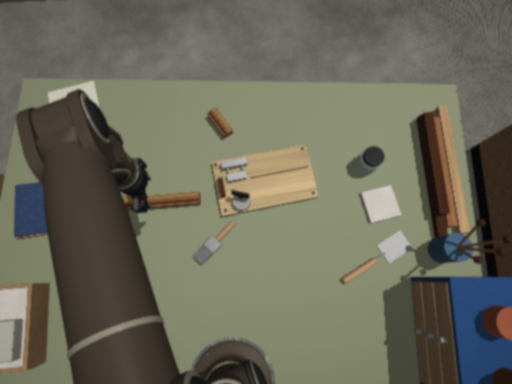

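The gripper stands over the rail with its fingers on either side of it. Next I descend and grip.

```bash
python3 -m inch '[{"xyz":[0,-0.001,0.04],"spin":0},{"xyz":[0,-0.0015,0.08],"spin":0},{"xyz":[0,-0.0015,0.105],"spin":0},{"xyz":[0,-0.0015,0.119],"spin":0},{"xyz":[0,-0.0015,0.119],"spin":0}]'
python3 -m inch '[{"xyz":[0,0,0],"spin":0},{"xyz":[0,0,0],"spin":0},{"xyz":[0,0,0],"spin":0},{"xyz":[0,0,0],"spin":0},{"xyz":[0,0,0],"spin":0}]' 0.02 20
python3 - <<'E'
from h import *
goto([.5172,.242,.004],.102)
E
```

```text
time: 3.6
tool_pos: [0.5177, 0.2416, 0.0057]
ee_rot: [2.105, 2.329, 0.007]
ft_force: [0.0, -0.1, 1.0]
finger_gap: 0.821
time: 4.22
tool_pos: [0.5185, 0.242, 0.0072]
ee_rot: [2.105, 2.328, 0.01]
ft_force: [-1.2, -0.9, 6.5]
finger_gap: 0.416
t 4.22 pos [0.5185 0.242  0.0072] yaw 0.101 z [ 0.007  0.003 -1.   ] q [ 0.44  0.3  -0.33  0.94 -0.    1.91] F [-1.2 -0.9  6.5] T [-0.07  0.31  0.01] gap 35.5
-> shift [ 0.0001 -0.0013  0.0032] spin -0.001
```

```bash
python3 -m inch '[{"xyz":[0,0,-0.01],"spin":0},{"xyz":[0,0,-0.03],"spin":0},{"xyz":[0,0,-0.07],"spin":0},{"xyz":[0,0,-0.11],"spin":0},{"xyz":[0,0,-0.15],"spin":0},{"xyz":[0,0,-0.15],"spin":0}]'
python3 - <<'E'
from h import *
np.set_printoptions(precision=4,suppress=True)
p=jw(-8.7,-8); print(p)
goto([*p,.16],J[2])
E
```

```text
time: 4.97
tool_pos: [0.5191, 0.2424, 0.1609]
ee_rot: [2.103, 2.326, 0.019]
ft_force: [0.8, 0.1, -3.1]
finger_gap: 0.419
[ 0.5872 -0.0992]
t 4.97 pos [0.5191 0.2424 0.1609] yaw 0.101 z [ 0.013  0.005 -1.   ] q [ 0.44  0.21 -0.09  1.25 -0.    1.91] F [ 0.8  0.1 -3.1] T [-0.05  0.05  0.01] gap 35.8
-> shift [-0.3467  0.0334 -0.    ] spin -0.113
```

```bash
python3 -m inch '[{"xyz":[-0.03,0.003,0],"spin":-0.01},{"xyz":[-0.075,0.008,0],"spin":-0.03},{"xyz":[-0.125,0.013,0],"spin":-0.05},{"xyz":[-0.175,0.018,0],"spin":-0.07},{"xyz":[-0.225,0.023,0],"spin":-0.09},{"xyz":[-0.275,0.028,0],"spin":-0.1},{"xyz":[-0.315,0.031,0],"spin":-0.11},{"xyz":[-0.34,0.033,0],"spin":-0.113},{"xyz":[-0.3467,0.0334,0],"spin":-0.113},{"xyz":[-0.3467,0.0334,0],"spin":-0.113},{"xyz":[-0.3467,0.0334,0],"spin":-0.113}]'
cat > look.py <<'E'
import sys
from fit import *
np.set_printoptions(precision=4,suppress=True)
tag=sys.argv[1]; z0=float(sys.argv[2])
for n in("top","side"):
    p,d=grab(n,f"pics/{n}_{tag}.png")
    sl=(130,225,190,325) if n=="top" else (160,250,190,290)
    im=cv2.cvtColor(p,cv2.COLOR_RGB2BGR)[sl[0]:sl[1],sl[2]:sl[3]]
    cv2.imwrite(f"pics/{n}_{tag}z.png",cv2.resize(im,None,fx=5.5,fy=5.5,interpolation=cv2.INTER_CUBIC))
    r,c=np.nonzero(d>0);P=unproj(n,c,r,d[r,c]);j=wj(P);z=P[:,2]*1000
    q=(z>z0+20)&(z<z0+36)&(abs(j[:,0]+9)<32)
    for yl,yh in((-145,-115),(-115,-85),(-85,-60),(60,90),(90,120),(120,150)):
        k=q&(j[:,1]>yl)&(j[:,1]<yh)
        if k.sum()>5: print(n,yl,yh,k.sum(),np.percentile(j[k,0],[2,50,98]).round(1),"y",np.percentile(j[k,1],[1,99]).round(1),"z",np.median(z[k]).round(1))
E
python3 look.py carry 154
python3 - <<'E'
from h import *
np.set_printoptions(precision=4,suppress=True)
p=jw(-8.7,-8)
goto([*p,.16],J[2])
E
```

```text
time: 6.35
tool_pos: [0.5869, -0.0982, 0.1596]
ee_rot: [1.967, 2.442, 0.019]
ft_force: [0.8, -0.1, -3.5]
finger_gap: 0.416
top -145 -115 102 [-26.9  -9.4   8. ] y [-135.7 -115.2] z 180.5
top -115 -85 59 [-27.2 -15.4   6.3] y [-114.6  -99.3] z 180.3
top 90 120 50 [-25.1  -3.4   7.1] y [104.9 119.7] z 180.3
top 120 150 18 [-26.3  -8.9   7.2] y [120.2 123.6] z 179.8
side -85 -60 22 [-15.9  -4.8   7.8] y [-81.3 -60.2] z 182.5
side 60 90 65 [-24.4 -10.    8.8] y [61.1 89.7] z 183.5
side 90 120 60 [-25.5  -7.3   7.5] y [ 91.6 119.8] z 183.5
side 120 150 31 [-26. -10.   9.] y [120.  126.5] z 180.6
t 6.45 pos [ 0.5871 -0.0982  0.16  ] yaw 0.215 z [ 0.012  0.005 -1.   ] q [-0.17  0.26 -0.04  1.27  0.01  1.19] F [ 0.2  0.7 -3.1] T [-0.04 -0.01  0.01] gap 35.6
-> shift [-0.001  -0.0001 -0.    ] spin 0.001
```

The carried rail is aligned with the jig: edges near jig x -27 and +8, leading end near y 125. Lowering now, watching the forces near the wing.

```bash
python3 - <<'E'
from h import *
np.set_printoptions(precision=4,suppress=True)
goto([*jw(-8.2,-8.5),.095],J[2])
E
python3 -m inch '[{"xyz":[-0.001,-0.0003,0.03],"spin":0},{"xyz":[-0.0015,-0.0003,0.055],"spin":0},{"xyz":[-0.0015,-0.0003,0.065],"spin":0},{"xyz":[-0.0015,-0.0003,0.065],"spin":0}]'
python3 look.py mid 88
python3 - <<'E'
from h import *
np.set_printoptions(precision=4,suppress=True)
goto([*jw(-8.4,-8.5),.05],J[2])
E
```

```text
t 6.45 pos [ 0.5871 -0.0982  0.16  ] yaw 0.215 z [ 0.012  0.005 -1.   ] q [-0.17  0.26 -0.04  1.27  0.01  1.19] F [ 0.2  0.7 -3.1] T [-0.04 -0.01  0.01] gap 35.6
-> shift [-0.0017 -0.0005  0.065 ] spin 0.001
time: 6.95
tool_pos: [0.5876, -0.0988, 0.0947]
ee_rot: [1.966, 2.443, 0.018]
ft_force: [1.3, 0.1, -3.1]
finger_gap: 0.415
top -145 -115 91 [-26.5  -9.    8.4] y [-135.9 -115.2] z 115.2
top -115 -85 58 [-26.2 -13.8   8.6] y [-114.9  -99.5] z 115.8
top 90 120 60 [-26.   -3.3   8.8] y [100.6 119.8] z 115.7
top 120 150 13 [-26.   -8.7   7.9] y [120.4 122.7] z 114.1
side -85 -60 16 [-16.9  -4.6   8.3] y [-74.7 -60.8] z 118.8
side 60 90 62 [-23.8  -7.3   9.7] y [60.3 89.4] z 118.7
side 90 120 75 [-25.5  -8.5   8.6] y [ 91.2 119.8] z 118.7
side 120 150 17 [-21.6  -2.9  10.4] y [120.2 126.1] z 116.2
t 7.05 pos [ 0.5885 -0.0992  0.096 ] yaw 0.215 z [ 0.014  0.005 -1.   ] q [-0.17  0.28 -0.15  1.13  0.01  1.18] F [-0.   0.1 -3.3] T [-0.03 -0.01  0.01] gap 35.6
-> shift [-0.0003 -0.0017  0.046 ] spin 0.001
```

View pics/side_midz.png

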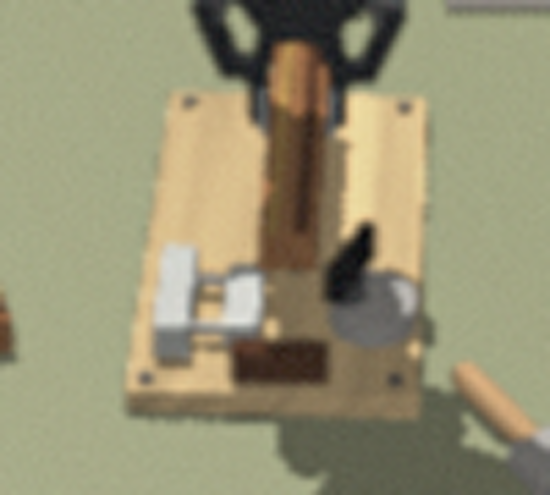

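View pics/top_midz.png

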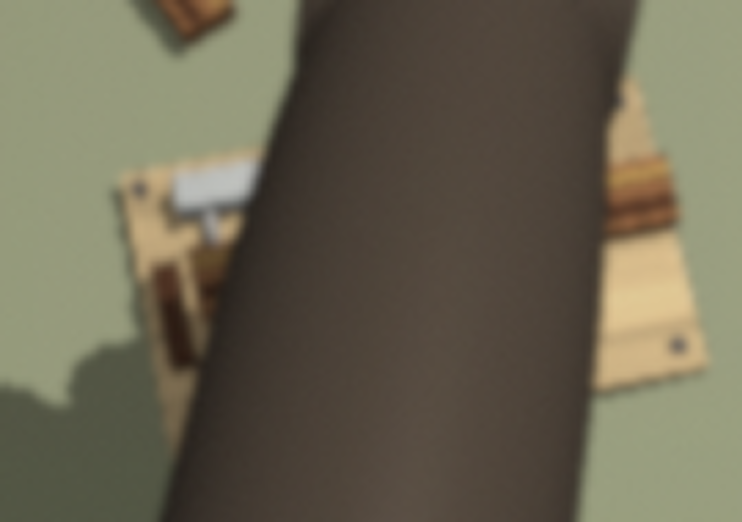

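```bash
python3 -m inch '[{"xyz":[-0.0003,-0.001,0.015],"spin":0},{"xyz":[-0.0003,-0.0012,0.03],"spin":0},{"xyz":[-0.0003,-0.0015,0.045],"spin":0},{"xyz":[-0.0003,-0.0015,0.045],"spin":0}]'
python3 - <<'E'
from h import *
np.set_printoptions(precision=4,suppress=True)
goto([*jw(-8.4,-8.5),.026],J[2])
E
```

```text
time: 7.55
tool_pos: [0.5863, -0.0994, 0.0489]
ee_rot: [1.967, 2.444, 0.017]
ft_force: [0.0, 0.1, -3.3]
finger_gap: 0.419
t 7.55 pos [ 0.5863 -0.0994  0.0489] yaw 0.215 z [ 0.01   0.006 -1.   ] q [-0.17  0.31 -0.22  1.04  0.01  1.18] F [ 0.   0.1 -3.3] T [0.02 0.02 0.  ] gap 35.7
-> shift [-0.0006  0.0009  0.0229] spin 0.001
```

No contact so far. Lowering the rest onto the board.

```bash
python3 -m inch '[{"xyz":[-0.0006,0.0009,0.01],"spin":0},{"xyz":[-0.0006,0.0009,0.018],"spin":0},{"xyz":[-0.0006,0.0009,0.022],"spin":0},{"xyz":[-0.0006,0.0009,0.022],"spin":0}]'
python3 look.py down 18
python3 - <<'E'
from h import *
np.set_printoptions(precision=4,suppress=True)
goto([*jw(-8.4,0),.026],J[2])
E
```

```text
time: 8.05
tool_pos: [0.5874, -0.0996, 0.0266]
ee_rot: [1.967, 2.444, 0.017]
ft_force: [-0.1, -0.2, -3.5]
finger_gap: 0.414
top -145 -115 85 [-26.7 -10.1   8.8] y [-136.4 -115.2] z 47.2
top -115 -85 52 [-26.5 -13.3   8.4] y [-114.7  -98.9] z 47.3
top 90 120 69 [-25.7  -3.2  17.9] y [ 96.6 119.7] z 47.2
top 120 150 93 [-32.4  -6.1  21.2] y [120.3 146.2] z 41.2
side -85 -60 12 [-16.   -4.2   7.8] y [-70.7 -60.5] z 49.7
side 60 90 65 [-23.7  -3.5  21.1] y [60.6 89. ] z 48.5
side 90 120 80 [-36.   -6.2  22.3] y [ 90.4 119.6] z 49.1
side 120 150 91 [-30.6  -5.3  20. ] y [120.3 148.9] z 43.7
t 8.15 pos [ 0.5878 -0.0997  0.0271] yaw 0.215 z [ 0.011  0.006 -1.   ] q [-0.17  0.32 -0.25  0.99  0.01  1.18] F [-0.   0.4 -3.4] T [-0.01 -0.    0.05] gap 35.6
-> shift [ 0.0086 -0.0001  0.0011] spin 0.001
```

View pics/side_downz.png

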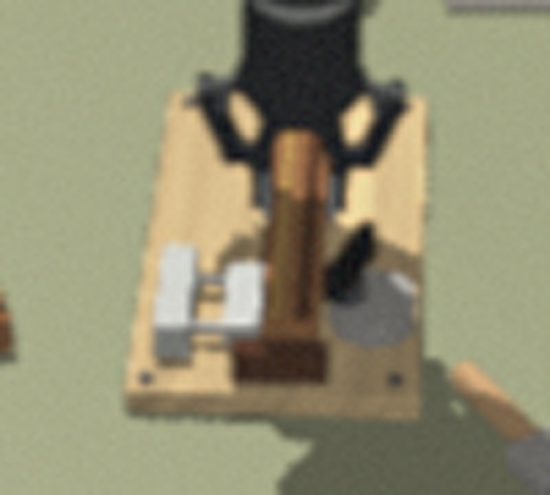

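The rail is inside the jig, just above the board. Lowering to contact, then sliding to the stop.

```bash
python3 -m inch '[{"xyz":[0,0,0.001],"spin":0},{"xyz":[0,0,0.002],"spin":0},{"xyz":[0,0,0.002],"spin":0}]'
python3 -m inch '[{"xyz":[0.002,0,0.0003],"spin":0},{"xyz":[0.004,0,0.0003],"spin":0},{"xyz":[0.004,0,0.0003],"spin":0}]'
python3 - <<'E'
from h import *
np.set_printoptions(precision=4,suppress=True)
goto([*jw(-8.4,0),.026],J[2]); s=manip.state();print(wj(s["tool_pos"]))
E
```

```text
time: 8.52
tool_pos: [0.588, -0.0997, 0.0253]
ee_rot: [1.966, 2.443, 0.018]
ft_force: [-0.2, -0.1, -1.6]
finger_gap: 0.416
time: 8.9
tool_pos: [0.5873, -0.0957, 0.0253]
ee_rot: [1.966, 2.443, 0.018]
ft_force: [-0.2, 0.0, -0.6]
finger_gap: 0.415
t 8.9 pos [ 0.5873 -0.0957  0.0253] yaw 0.216 z [ 0.012  0.006 -1.   ] q [-0.17  0.32 -0.25  0.99  0.01  1.19] F [-0.2  0.  -0.6] T [-0.08  0.04  0.02] gap 35.5
-> shift [ 0.0046 -0.0005 -0.0007] spin 0.002
[-7.847 -4.593]
```

```bash
python3 -m inch '[{"xyz":[0.001,-0.0003,0],"spin":0},{"xyz":[0.0015,-0.0005,0],"spin":0}]'
python3 -m inch '[{"xyz":[0.0015,0,0.0003],"spin":0},{"xyz":[0.0015,0,0.0003],"spin":0}]'
```

```text
time: 9.15
tool_pos: [0.5866, -0.0942, 0.0253]
ee_rot: [1.966, 2.443, 0.019]
ft_force: [0.3, -0.5, -0.3]
finger_gap: 0.422
time: 9.4
tool_pos: [0.5864, -0.0929, 0.0253]
ee_rot: [1.966, 2.443, 0.019]
ft_force: [0.0, -1.8, 1.1]
finger_gap: 0.418
```

```bash
python3 -m inch '[{"xyz":[0.0015,0,0],"spin":0},{"xyz":[0.0015,0,0],"spin":0}]'
python3 -m inch '[{"xyz":[0.0015,0,0],"spin":0},{"xyz":[0.0015,0,0],"spin":0}]'
```

```text
time: 9.65
tool_pos: [0.5861, -0.0914, 0.0254]
ee_rot: [1.966, 2.442, 0.018]
ft_force: [0.7, -2.0, 0.1]
finger_gap: 0.418
time: 9.9
tool_pos: [0.586, -0.0914, 0.0253]
ee_rot: [1.965, 2.44, 0.015]
ft_force: [1.4, -8.0, -1.4]
finger_gap: 0.414
```

The force rose to 8 N with no further travel, so the rail's end is on the stop. Releasing and retreating.

```bash
python3 -m inch '[{"xyz":[0.0003,0,0.0006],"spin":0},{"xyz":[0.0003,0,0.0006],"spin":0},{"xyz":[0.0003,0,0.0006],"spin":0},{"xyz":[0.0003,0,0],"spin":0}]' 0.06
python3 -m inch '[{"xyz":[0,0,-0.02],"spin":0},{"xyz":[0,0,-0.05],"spin":0},{"xyz":[-0.03,0,-0.10],"spin":0},{"xyz":[-0.07,-0.03,-0.12],"spin":0},{"xyz":[-0.12,-0.07,-0.12],"spin":0},{"xyz":[-0.17,-0.1,-0.12],"spin":0},{"xyz":[-0.22,-0.1,-0.12],"spin":0},{"xyz":[-0.22,-0.1,-0.12],"spin":0}]'
python3 look.py rel 18
python3 - <<'E'
from h import *
np.set_printoptions(precision=4,suppress=True)
goto([.5,.2,.2],-.19)
E
```

```text
time: 10.4
tool_pos: [0.5859, -0.0909, 0.0253]
ee_rot: [1.965, 2.44, 0.015]
ft_force: [-0.2, 0.1, -0.4]
finger_gap: 0.704
time: 11.4
tool_pos: [0.5334, -0.3305, 0.1437]
ee_rot: [1.97, 2.436, 0.015]
ft_force: [-0.4, 0.5, 0.1]
finger_gap: 0.701
top -145 -115 52 [-25.4  -9.8   7.2] y [-128.7 -115.3] z 46.4
top -115 -85 111 [-26.3  -9.2   9.2] y [-114.6  -85.5] z 46.3
top -85 -60 93 [-26.4  -8.2   8.5] y [-84.9 -60.4] z 45.9
top 60 90 126 [-26.7  -8.2  18.9] y [60.5 89.8] z 45.5
top 90 120 114 [-24.3  -5.8  19.1] y [ 90.5 119.7] z 45.9
top 120 150 133 [-32.7  -7.4  22. ] y [120.6 146.2] z 42.2
side -145 -115 19 [-25.6 -10.4   8.3] y [-133.5 -117.2] z 47.8
side -115 -85 44 [-23.   -7.4   7.9] y [-114.8  -85.4] z 48.3
side -85 -60 39 [-24.1  -5.9   9.6] y [-84.  -61.2] z 48.4
side 60 90 67 [-23.8  -3.1  22. ] y [60.6 88.6] z 48.0
side 90 120 84 [-34.6  -4.6  21.1] y [ 90.7 118.6] z 47.8
side 120 150 108 [-30.1  -6.4  20.6] y [121.7 148.7] z 43.8
t 11.5 pos [ 0.5333 -0.3275  0.1438] yaw 0.214 z [ 0.012  0.003 -1.   ] q [-0.55  0.32  0.01  1.26  0.01  0.8 ] F [-0.5  0.8  0.2] T [-0.02  0.03  0.01] gap 60.0
-> shift [ 0.5226  0.0801 -0.055 ] spin 0.404
```

View pics/top_relz.png

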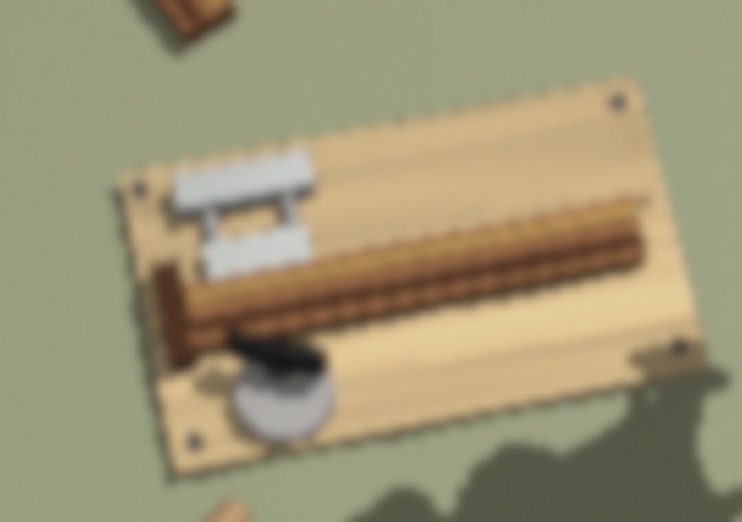

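View pics/side_relz.png

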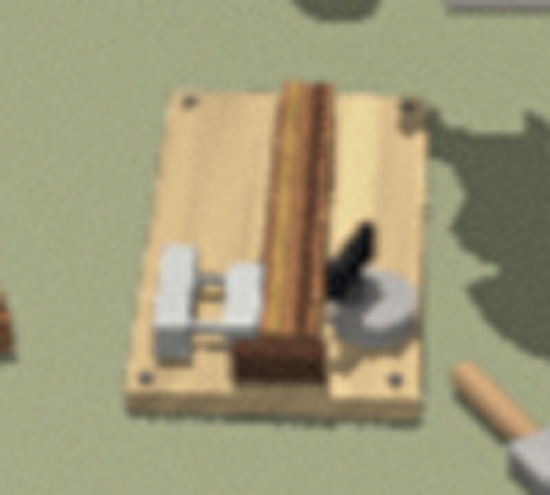

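The rail is flat against the stop, between the jaw and the cam. Next is the knob.

```bash
python3 - <<'E'
from h import *
np.set_printoptions(precision=4,suppress=True)
print(jw(-45,85.5))
goto([*jw(-45,85.5),.144],J[2]-.40)
E
```

```text
[ 0.5319 -0.0155]
t 11.5 pos [ 0.5333 -0.3275  0.1438] yaw 0.214 z [ 0.012  0.003 -1.   ] q [-0.55  0.32  0.01  1.26  0.01  0.8 ] F [-0.5  0.8  0.2] T [-0.02  0.03  0.01] gap 60.0
-> shift [0.3052 0.0648 0.0007] spin 0.4
```

```bash
python3 -m inch '[{"xyz":[0.03,0.006,0],"spin":0.05},{"xyz":[0.08,0.017,0],"spin":0.1},{"xyz":[0.13,0.028,0],"spin":0.17},{"xyz":[0.18,0.038,0],"spin":0.24},{"xyz":[0.23,0.049,0],"spin":0.31},{"xyz":[0.275,0.058,0],"spin":0.37},{"xyz":[0.3,0.064,0],"spin":0.4},{"xyz":[0.305,0.065,0],"spin":0.4},{"xyz":[0.305,0.065,0],"spin":0.4},{"xyz":[0.305,0.065,0],"spin":0.4}]' 0.045
python3 look.py knob 18 | head -0
python3 - <<'E'
from h import *
np.set_printoptions(precision=4,suppress=True)
goto([*jw(-45,85.5),.055],J[2]-.40)
E
```

```text
time: 12.75
tool_pos: [0.5319, -0.0162, 0.1447]
ee_rot: [2.414, 2.001, 0.017]
ft_force: [-0.2, -0.8, -0.6]
finger_gap: 0.531
t 12.85 pos [ 0.532  -0.0164  0.1447] yaw -0.187 z [ 0.012  0.003 -1.   ] q [-0.03  0.14 -0.21  1.21  0.    1.73] F [0.7 0.4 0.5] T [-0.02  0.02  0.  ] gap 45.2
-> shift [ 0.0004 -0.0013  0.0896] spin -0.001Exception ignored on flushing sys.stdout:
BrokenPipeError: [Errno 32] Broken pipe
```

View pics/side_knobz.png

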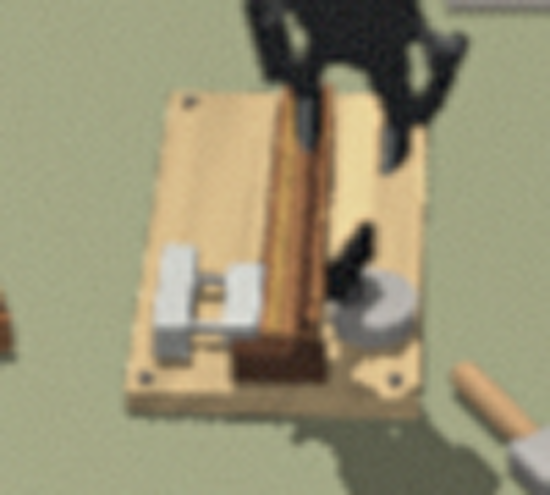

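```bash
python3 -m inch '[{"xyz":[0.0004,-0.0013,0.03],"spin":0},{"xyz":[0.0004,-0.0013,0.055],"spin":0},{"xyz":[0.0004,-0.0013,0.075],"spin":0},{"xyz":[0.0004,-0.0013,0.0885],"spin":0},{"xyz":[0.0004,-0.0013,0.0885],"spin":0}]'
python3 look.py grip 18 >/dev/null
python3 - <<'E'
from h import *
np.set_printoptions(precision=4,suppress=True)
goto([*jw(-45,85.5),.055],J[2]-.40)
E
```

```text
time: 13.48
tool_pos: [0.5312, -0.016, 0.0553]
ee_rot: [2.417, 2.001, 0.015]
ft_force: [-0.3, 0.3, 0.9]
finger_gap: 0.523
t 13.57 pos [ 0.5322 -0.0158  0.0567] yaw -0.188 z [ 0.013  0.003 -1.   ] q [-0.03  0.19 -0.36  1.02  0.    1.73] F [ 0.1 -0.2 -0.2] T [-0.04  0.   -0.04] gap 45.2
-> shift [ 0.0002 -0.0004  0.0017] spin -0.002
```

View pics/side_gripz.png

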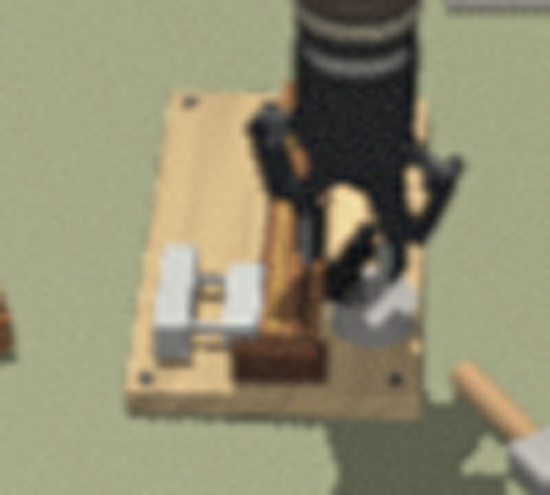

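The wing, at about (345,270), lies between the two fingers. Closing gently first.

```bash
python3 -m inch '[{"xyz":[0,0,0],"spin":0},{"xyz":[0,0,0],"spin":0},{"xyz":[0,0,0],"spin":0},{"xyz":[0,0,0],"spin":0},{"xyz":[0,0,0],"spin":0},{"xyz":[0,0,0],"spin":0}]' 0.0 30
python3 - <<'E'
from h import *
np.set_printoptions(precision=4,suppress=True)
goto([*jw(-45,85.5),.055],J[2]-.40)
E
```

```text
time: 14.32
tool_pos: [0.5319, -0.0156, 0.0576]
ee_rot: [2.415, 2.0, 0.018]
ft_force: [-3.8, 0.9, 5.1]
finger_gap: 0.134
t 14.32 pos [ 0.5319 -0.0156  0.0576] yaw -0.188 z [ 0.013  0.003 -1.   ] q [-0.03  0.19 -0.35  1.02  0.    1.73] F [-3.8  0.9  5.1] T [ 0.13  0.95 -0.1 ] gap 11.5
-> shift [ 0.0001 -0.0001  0.0026] spin -0.002
```

```bash
cat > tq.py <<'E'
from h import *
s=manip.state();R=Ro.from_rotvec(s["ee_rot"]).as_matrix();yaw=np.arctan2(R[1,1],R[0,1])
print("t %.2f yaw %.4f wing(jig) %.4f F %s Tz %.3f T %s q6 %.3f eff6 %.3f pos %s gap %.1f"%(s["time"],yaw,yaw-J[2],s["ft_force"].round(1),s["ft_torque"][2],s["ft_torque"].round(2),s["joint_pos"][5],s["effort"][5],s["tool_pos"].round(4),s["finger_gap"]*85.4))
E
python3 -m inch '[{"xyz":[0,0,0],"spin":0},{"xyz":[0,0,0],"spin":0}]' 0.0 90; python3 tq.py
python3 -m inch '[{"xyz":[0,0,0],"spin":-0.05},{"xyz":[0,0,0],"spin":-0.1},{"xyz":[0,0,0],"spin":-0.1}]'; python3 tq.py
```

```text
time: 14.58
tool_pos: [0.5319, -0.0157, 0.0579]
ee_rot: [2.415, 2.0, 0.018]
ft_force: [-1.9, 0.1, 1.0]
finger_gap: 0.12
t 14.57 yaw -0.1878 wing(jig) -0.4018 F [-1.9  0.1  1. ] Tz -0.096 T [ 0.04  0.52 -0.1 ] q6 1.727 eff6 -0.104 pos [ 0.5319 -0.0157  0.0579] gap 10.2
time: 14.95
tool_pos: [0.5319, -0.0156, 0.0579]
ee_rot: [2.312, 2.117, 0.018]
ft_force: [-0.1, -0.5, -0.3]
finger_gap: 0.121
t 14.95 yaw -0.0879 wing(jig) -0.3019 F [-0.1 -0.5 -0.3] Tz 0.189 T [0.03 0.26 0.19] q6 1.627 eff6 -0.015 pos [ 0.5319 -0.0156  0.0579] gap 10.3
```

```bash
python3 -m inch '[{"xyz":[0,0,0],"spin":-0.05},{"xyz":[0,0,0],"spin":-0.1}]'; python3 tq.py
python3 -m inch '[{"xyz":[0,0,0],"spin":-0.05},{"xyz":[0,0,0],"spin":-0.1}]'; python3 tq.py
```

```text
time: 15.2
tool_pos: [0.532, -0.0156, 0.0579]
ee_rot: [2.203, 2.23, 0.017]
ft_force: [-0.5, -0.2, 0.4]
finger_gap: 0.119
t 15.20 yaw 0.0125 wing(jig) -0.2015 F [-0.5 -0.2  0.4] Tz -0.168 T [ 0.02  0.3  -0.17] q6 1.527 eff6 0.280 pos [ 0.532  -0.0156  0.0579] gap 10.1
time: 15.45
tool_pos: [0.5321, -0.0156, 0.0579]
ee_rot: [2.088, 2.338, 0.017]
ft_force: [-0.0, -0.4, 0.0]
finger_gap: 0.121
t 15.45 yaw 0.1128 wing(jig) -0.1012 F [-0.  -0.4  0. ] Tz -0.146 T [ 0.15  0.33 -0.15] q6 1.427 eff6 0.276 pos [ 0.5321 -0.0156  0.0579] gap 10.4
```

```bash
python3 -m inch '[{"xyz":[0,0,0],"spin":-0.05},{"xyz":[0,0,0],"spin":-0.1}]'>/dev/null; python3 tq.py
python3 -m inch '[{"xyz":[0,0,0],"spin":-0.05},{"xyz":[0,0,0],"spin":-0.1}]'>/dev/null; python3 tq.py;python3 tq.py;
python3 look.py turn 18 >/dev/null; python3 tq.py
```

```text
t 15.70 yaw 0.2133 wing(jig) -0.0007 F [-0.4 -1.3  0.2] Tz -0.158 T [ 0.12  0.27 -0.16] q6 1.326 eff6 0.276 pos [ 0.5322 -0.0156  0.0579] gap 10.2
t 15.95 yaw 0.3136 wing(jig) 0.0996 F [ 0.4 -0.9 -0.4] Tz -0.148 T [ 0.09  0.39 -0.15] q6 1.226 eff6 0.276 pos [ 0.5323 -0.0156  0.0578] gap 10.0
t 15.95 yaw 0.3136 wing(jig) 0.0996 F [ 0.4 -0.9 -0.4] Tz -0.148 T [ 0.09  0.39 -0.15] q6 1.226 eff6 0.276 pos [ 0.5323 -0.0156  0.0578] gap 10.0
t 16.05 yaw 0.3127 wing(jig) 0.0987 F [-0.7  0.3 -0.4] Tz 0.111 T [0.13 0.36 0.11] q6 1.227 eff6 -0.135 pos [ 0.5323 -0.0156  0.0579] gap 9.7
```

View pics/side_turnz.png

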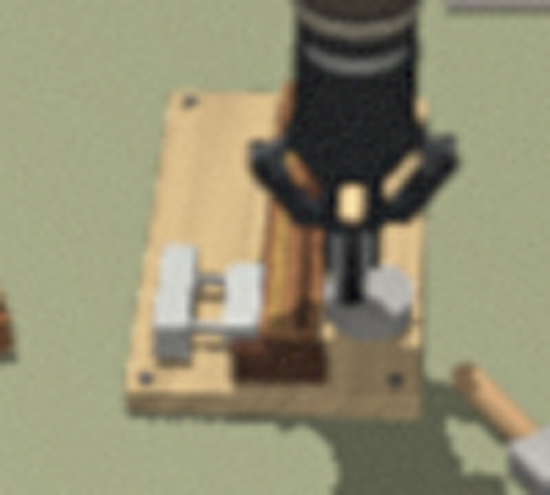

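```bash
python3 -m inch '[{"xyz":[0,0,0],"spin":-0.05},{"xyz":[0,0,0],"spin":-0.1}]'>/dev/null; python3 tq.py
for i in 1; do python3 -m inch '[{"xyz":[0,0,0],"spin":-0.05}]'>/dev/null; python3 tq.py; done
python3 -m inch '[{"xyz":[0,0,0],"spin":-0.05}]'>/dev/null; python3 tq.py
python3 -m inch '[{"xyz":[0,0,0],"spin":-0.05}]'>/dev/null; python3 tq.py
```

```text
t 16.30 yaw 0.4124 wing(jig) 0.1984 F [-0.   0.5 -1.4] Tz -0.098 T [ 0.13  0.31 -0.1 ] q6 1.127 eff6 0.280 pos [ 0.5323 -0.0155  0.0579] gap 9.9
t 16.43 yaw 0.4621 wing(jig) 0.2481 F [-0.2 -0.3  0.1] Tz -0.169 T [ 0.07  0.42 -0.17] q6 1.077 eff6 0.273 pos [ 0.5324 -0.0155  0.0579] gap 9.6
t 16.55 yaw 0.5118 wing(jig) 0.2978 F [-0.9 -1.1  0.8] Tz -0.123 T [ 0.13  0.41 -0.12] q6 1.028 eff6 0.274 pos [ 0.5324 -0.0155  0.0579] gap 10.1
t 16.68 yaw 0.5615 wing(jig) 0.3475 F [ 0.2  0.7 -0. ] Tz -0.189 T [ 0.08  0.37 -0.19] q6 0.978 eff6 0.274 pos [ 0.5325 -0.0154  0.0579] gap 10.2
```

```bash
python3 -m inch '[{"xyz":[0,0,0],"spin":-0.05}]'>/dev/null; python3 tq.py
python3 -m inch '[{"xyz":[0,0,0],"spin":-0.05}]'>/dev/null; python3 tq.py
```

```text
t 16.80 yaw 0.6112 wing(jig) 0.3972 F [ 1.1 -0.7  0.2] Tz -0.149 T [ 0.16  0.44 -0.15] q6 0.928 eff6 0.274 pos [ 0.5325 -0.0154  0.0579] gap 10.5
t 16.93 yaw 0.6608 wing(jig) 0.4468 F [ 0.9 -0.4 -1.1] Tz -0.162 T [ 0.14  0.42 -0.16] q6 0.879 eff6 0.228 pos [ 0.5325 -0.0154  0.0579] gap 10.1
```

```bash
python3 -m inch '[{"xyz":[0,0,0],"spin":-0.05}]'>/dev/null; python3 tq.py
python3 -m inch '[{"xyz":[0,0,0],"spin":-0.05}]'>/dev/null; python3 tq.py
```

```text
t 17.05 yaw 0.7104 wing(jig) 0.4964 F [-0.4 -0.3 -0.1] Tz -0.148 T [ 0.17  0.43 -0.15] q6 0.829 eff6 0.228 pos [ 0.5326 -0.0154  0.0579] gap 10.1
t 17.18 yaw 0.7600 wing(jig) 0.5460 F [0.4 0.4 0.1] Tz -0.260 T [ 0.17  0.52 -0.26] q6 0.779 eff6 0.212 pos [ 0.5326 -0.0153  0.0579] gap 10.3
```

```bash
python3 -m inch '[{"xyz":[0,0,0],"spin":-0.025}]'>/dev/null; python3 tq.py
python3 -m inch '[{"xyz":[0,0,0],"spin":-0.025}]'>/dev/null; python3 tq.py
python3 -m inch '[{"xyz":[0,0,0],"spin":-0.025}]'>/dev/null; python3 tq.py
```

```text
t 17.30 yaw 0.7842 wing(jig) 0.5702 F [-0.2 -0.5  0.6] Tz -0.256 T [ 0.1   0.47 -0.26] q6 0.755 eff6 -0.109 pos [ 0.5326 -0.0153  0.0579] gap 10.2
t 17.43 yaw 0.8093 wing(jig) 0.5953 F [1.3 0.  0.9] Tz -0.206 T [ 0.12  0.46 -0.21] q6 0.730 eff6 -0.052 pos [ 0.5326 -0.0153  0.0579] gap 10.5
t 17.55 yaw 0.8351 wing(jig) 0.6211 F [0.4 0.5 1.2] Tz -0.242 T [ 0.15  0.43 -0.24] q6 0.704 eff6 -0.074 pos [ 0.5326 -0.0153  0.0579] gap 9.8
```

```bash
python3 -m inch '[{"xyz":[0,0,0],"spin":-0.025}]'>/dev/null; python3 tq.py
python3 -m inch '[{"xyz":[0,0,0],"spin":-0.025}]'>/dev/null; python3 tq.py
```

```text
t 17.68 yaw 0.8613 wing(jig) 0.6473 F [ 0.8 -0.1  1.1] Tz -0.264 T [ 0.17  0.47 -0.26] q6 0.678 eff6 -0.103 pos [ 0.5326 -0.0153  0.0579] gap 10.1
t 17.80 yaw 0.8876 wing(jig) 0.6736 F [ 0.4 -0.4  1.2] Tz -0.369 T [ 0.17  0.47 -0.37] q6 0.652 eff6 -0.135 pos [ 0.5327 -0.0153  0.0579] gap 10.1
```

```bash
cat > jawmove.py <<'E'
import sys
from h import *
ref=np.mean([cv2.imread(f"pics/side_{t}.png").astype(float) for t in("knob","grip","turn")],0)
N=int(sys.argv[1]); cur=np.mean([cv2.cvtColor(cams.grab_frame("side")[0],cv2.COLOR_RGB2BGR).astype(float) for _ in range(N)],0)
cv2.imwrite(f"pics/cur_{sys.argv[2]}.png",cv2.resize(cur[160:250,190:290].astype(np.uint8),None,fx=5.5,fy=5.5,interpolation=cv2.INTER_CUBIC))
# px per mm for jig x at jaw
def W(x,y,z): return np.r_[jw(x,y),z]
a=proj("side",W(10,85,.036));b=proj("side",W(20,85,.036)); print("px/mm",(b-a)/10,"jaw at",a)
def est(c0,c1,r0,r1):
    A=cv2.GaussianBlur(ref,(0,0),.7);B=cv2.GaussianBlur(cur,(0,0),.7)
    gx=np.gradient(A,axis=1)[r0:r1,c0:c1].ravel()
    D=(B-A)[r0:r1,c0:c1].ravel()
    M=np.c_[gx,np.ones_like(gx)]
    s=np.linalg.lstsq(M,D,rcond=None)[0]; return -s[0]
for nm,b in dict(jawleft=(226,235,208,219),jawall=(227,240,208,219),house=(215,224,206,216),stop=(229,252,221,231)).items():
    dx=est(*b);print(nm,"dx px %.3f"%dx,"mm %.2f"%(dx/-0.4))
E
python3 jawmove.py 6 a; python3 tq.py
```

```text
px/mm [-0.29074918 -0.00799805] jaw at [237.14532136 213.90740057]
jawleft dx px -0.335 mm 0.84
jawall dx px -0.360 mm 0.90
house dx px 0.004 mm -0.01
stop dx px -0.119 mm 0.30
t 18.10 yaw 0.8864 wing(jig) 0.6724 F [ 0.6 -0.8  0.2] Tz -0.130 T [ 0.11  0.42 -0.13] q6 0.653 eff6 -0.148 pos [ 0.5326 -0.0153  0.0579] gap 9.9
```

View pics/cur_a.png

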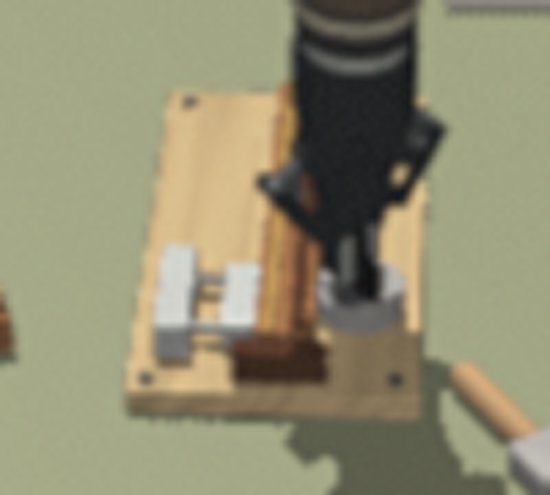

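With the housing as a static control (0.00 px), the side view shows the jaw already pushed about 1.2 mm, roughly 6 N. That agrees with the torque rise. Turning a little further.

```bash
sed -i 's/-0.4))/-0.291))/' jawmove.py; python3 -m inch '[{"xyz":[0,0,0],"spin":-0.025}]'>/dev/null; python3 tq.py
python3 -m inch '[{"xyz":[0,0,0],"spin":-0.025}]'>/dev/null; python3 tq.py
python3 -m inch '[{"xyz":[0,0,0],"spin":-0.025}]'>/dev/null; python3 tq.py
python3 jawmove.py 8 b; python3 tq.py
```

```text
t 18.23 yaw 0.9123 wing(jig) 0.6983 F [-0.7 -0.5  0.1] Tz -0.372 T [ 0.2   0.44 -0.37] q6 0.627 eff6 -0.099 pos [ 0.5326 -0.0153  0.0579] gap 10.1
t 18.35 yaw 0.9388 wing(jig) 0.7248 F [ 0.3 -0.3  0.7] Tz -0.391 T [ 0.24  0.49 -0.39] q6 0.600 eff6 -0.200 pos [ 0.5327 -0.0153  0.0579] gap 10.0
t 18.48 yaw 0.9655 wing(jig) 0.7515 F [ 0.2 -0.3  0.6] Tz -0.480 T [ 0.22  0.51 -0.48] q6 0.574 eff6 -0.240 pos [ 0.5326 -0.0152  0.0579] gap 10.1
px/mm [-0.29074918 -0.00799805] jaw at [237.14532136 213.90740057]
jawleft dx px -0.662 mm 2.27
jawall dx px -0.650 mm 2.23
house dx px 0.001 mm -0.00
stop dx px -0.181 mm 0.62
t 18.88 yaw 0.9639 wing(jig) 0.7499 F [-0.   0.5  0.8] Tz -0.210 T [ 0.2   0.49 -0.21] q6 0.575 eff6 -0.244 pos [ 0.5326 -0.0152  0.0579] gap 10.3
```

```bash
python3 -m inch '[{"xyz":[0,0,0],"spin":-0.014},{"xyz":[0,0,0],"spin":-0.014}]'>/dev/null; python3 tq.py
python3 jawmove.py 8 c; python3 tq.py
```

```text
t 19.12 yaw 0.9781 wing(jig) 0.7641 F [0.3 0.8 0.1] Tz -0.351 T [ 0.29  0.49 -0.35] q6 0.561 eff6 -0.399 pos [ 0.5326 -0.0152  0.0579] gap 10.0
px/mm [-0.29074918 -0.00799805] jaw at [237.14532136 213.90740057]
jawleft dx px -0.690 mm 2.37
jawall dx px -0.640 mm 2.20
house dx px 0.006 mm -0.02
stop dx px -0.180 mm 0.62
t 19.52 yaw 0.9779 wing(jig) 0.7639 F [ 0.3 -0.1  0.5] Tz -0.339 T [ 0.26  0.49 -0.34] q6 0.561 eff6 -0.355 pos [ 0.5327 -0.0152  0.0579] gap 10.0
```

The jaw has given about 2.4 mm. Releasing.

```bash
python3 -m inch '[{"xyz":[0,0,0],"spin":0},{"xyz":[0,0,0],"spin":0},{"xyz":[0,0,0],"spin":0},{"xyz":[0,0,0],"spin":0},{"xyz":[0,0,0],"spin":0}]' 0.045; python3 tq.py
python3 jawmove.py 6 d
python3 -m inch '[{"xyz":[0,0,-0.02],"spin":0},{"xyz":[0,0,-0.05],"spin":0},{"xyz":[0,0,-0.1],"spin":0},{"xyz":[0,0,-0.15],"spin":0},{"xyz":[0,0,-0.15],"spin":0}]'; python3 jawmove.py 8 e
python3 - <<'E'
from h import *
np.set_printoptions(precision=4,suppress=True)
goto([.35,-.35,.23],.0)
E
```

```text
time: 20.15
tool_pos: [0.5327, -0.0152, 0.0579]
ee_rot: [0.914, 2.994, 0.013]
ft_force: [0.3, -0.2, 0.1]
finger_gap: 0.524
t 20.15 yaw 0.9780 wing(jig) 0.7640 F [ 0.3 -0.2  0.1] Tz 0.015 T [-0.01  0.    0.02] q6 0.561 eff6 -0.001 pos [ 0.5327 -0.0152  0.0579] gap 44.7
px/mm [-0.29074918 -0.00799805] jaw at [237.14532136 213.90740057]
jawleft dx px -0.667 mm 2.29
jawall dx px -0.661 mm 2.27
house dx px 0.005 mm -0.02
stop dx px -0.340 mm 1.17
time: 21.08
tool_pos: [0.5328, -0.016, 0.2123]
ee_rot: [0.912, 2.987, 0.017]
ft_force: [-0.2, 1.1, -0.4]
finger_gap: 0.523
px/mm [-0.29074918 -0.00799805] jaw at [237.14532136 213.90740057]
jawleft dx px -0.662 mm 2.27
jawall dx px -0.637 mm 2.19
house dx px -0.016 mm 0.06
stop dx px -0.829 mm 2.85
t 21.48 pos [ 0.5302 -0.016   0.2067] yaw 0.978 z [ 0.011  0.005 -1.   ] q [-0.03  0.13 -0.09  1.34  0.01  0.56] F [-0.9  0.3  1.1] T [ 0.01  0.04 -0.05] gap 45.1
-> shift [-0.0374 -0.3775 -0.027 ] spin 0.978
```

```bash
python3 -m inch '[{"xyz":[0,-0.04,0],"spin":0},{"xyz":[0,-0.09,0],"spin":0},{"xyz":[-0.01,-0.14,0],"spin":0},{"xyz":[-0.02,-0.19,0],"spin":0},{"xyz":[-0.03,-0.24,0],"spin":0},{"xyz":[-0.03,-0.28,0],"spin":0},{"xyz":[-0.03,-0.3,0],"spin":0},{"xyz":[-0.03,-0.3,0],"spin":0}]'
python3 look.py fin 18; python3 jawmove.py 4 f
python3 - <<'E'
from h import *
F=np.load("f0.npz")
ref=cv2.cvtColor(F["topp"],cv2.COLOR_RGB2BGR).astype(float)
cur=cv2.imread("pics/top_fin.png").astype(float)
cv2.imwrite("pics/diff.png",np.clip(np.abs(cur-ref).max(2)*3,0,255).astype(np.uint8))
E
```

```text
time: 22.48
tool_pos: [0.3866, -0.2823, 0.2032]
ee_rot: [0.919, 2.996, 0.013]
ft_force: [0.5, 0.1, 0.1]
finger_gap: 0.526
top -145 -115 54 [-22.6  -5.2  12.6] y [-128.6 -115.3] z 46.0
top -115 -85 112 [-22.8  -6.5  12.9] y [-114.1  -85.7] z 46.0
top -85 -60 94 [-22.6  -5.5  12.7] y [-84.4 -60.4] z 45.7
top 60 90 115 [-34.5  -2.8  20.9] y [60.3 89.8] z 46.1
top 90 120 119 [-22.8  -5.4  14.8] y [ 90.4 119.8] z 46.1
top 120 150 126 [-32.3  -5.7  20.8] y [120.7 146.1] z 42.0
side -145 -115 24 [-22.   -6.7  12.5] y [-130.7 -115.2] z 48.3
side -115 -85 42 [-19.3  -0.9  13.7] y [-114.1  -85.7] z 48.6
side -85 -60 41 [-20.4  -5.2  13. ] y [-84.5 -60.4] z 47.5
side 60 90 87 [-37.5  -6.8  21.2] y [60.9 89.6] z 46.3
side 90 120 79 [-38.   -2.   22.2] y [ 90.3 119.4] z 47.4
side 120 150 99 [-29.9  -5.7  20. ] y [121.9 148.7] z 43.8
px/mm [-0.29074918 -0.00799805] jaw at [237.14532136 213.90740057]
jawleft dx px -0.668 mm 2.30
jawall dx px -0.639 mm 2.20
house dx px -0.018 mm 0.06
stop dx px -0.827 mm 2.84
```

View pics/top_fin.png

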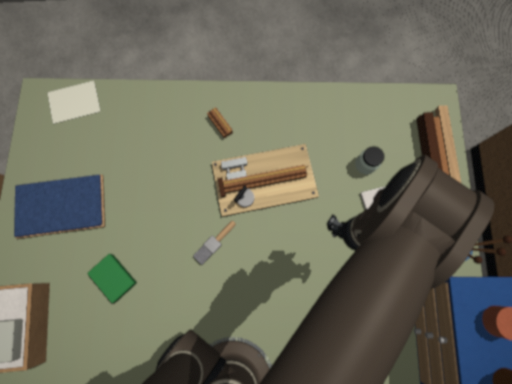

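View pics/top_finz.png

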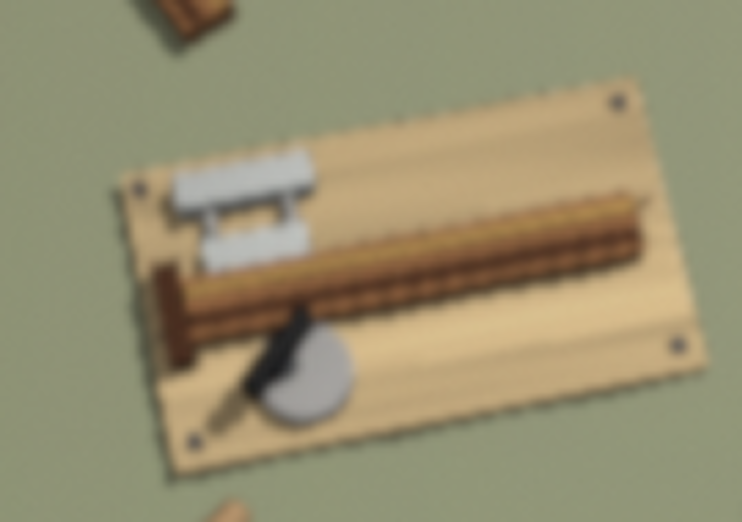

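View pics/side_finz.png

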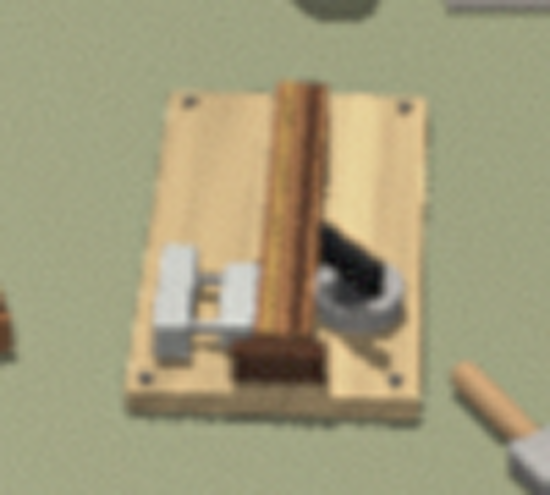

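```bash
python3 -c "
from station import workorder
print(workorder.close_job())"
```

```text
the job is handed in; nothing more can be done
None
```

The rail is clamped in the jig at about 12 N by my estimate, and I handed the job in at about 23 s with the arm clear.

**What I did:** I gripped the rail at mid-length with 20 N and lowered it between the cam and the jaw. I then slid it along the board until it met the end stop, felt as 8 N with no further travel. After that I turned the knob counter-clockwise about 1.17 rad, feeling for contact, then let go and backed off.

**Last checks, after release:**
- **Rail:** it lies flat, with its top about 46–48 mm above the table in both views. It is parallel to the jig and its end is still at the stop.
- **Clamping force:** the jaw had moved about 2.3 mm in the side view, roughly 11.5 N, and it stayed there after I let go. The wrist moment while turning suggested 8–13 N, depending on the reading and the uncertain lever. No estimate came near 20 N.
- **Other things:** the offcut, brush, jar and green case look unmoved in the last top picture. The arm hid most of the booklet and the palette knife in that view, so I did not check those two, but the arm never went near them.

**What disagreed:**
- **Cam start angle:** in the pictures the cam started at about 0 rad, with the wing 23° off the jig's y. The text said 0.35–0.5, with the wing about along jig y.
- **Jaw rest:** the jaw seemed to rest about 2–2.5 mm nearer the cam than average.
- **Camera heights:** the two cameras differ by about 2 mm in height.

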